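Put the washed hob burners together again

TASK

The loose parts of the two gas burners have been washed and are drying on the mat. Put the burners together again: each bright metal crown fully home in the burner pot of its size, small in small and large in large, and then the black cap of the same size seated level on each crown. Leave the other washed things on the mat where they are.

Things in the scene. Friction and masses are not known exactly. Their poses are not given: they have to be found in the camera images.
- small_crown_center (a point): Loose small aluminium flame crown (about 60 g): slotted ring 40 mm wide, 15 mm tall, with an open 33 mm recess 11 mm deep in its top, over a spigot 22 mm wide (17 at the foot), 16 mm long. 31 mm tall, upright on the 4 mm thick mat. Point: on its axis, 15.5 mm above the foot. Home in the small burner's pot, the ring rests on the rim and the point is 0.5 mm below the rim point. Grip across the ring.
- large_crown_center (a point): Loose large aluminium flame crown (about 120 g): slotted ring 55 mm wide, 15 mm tall, with an open 46 mm recess 11 mm deep in its top, over a spigot 34 mm wide (28 at the foot), 16 mm long. 31 mm tall, upright on the 4 mm thick mat. Point: on its axis, 15.5 mm above the foot. Home in the large burner's pot, the ring rests on the rim and the point is 0.5 mm below the rim point. Grip across the ring.
- small_cap_center (a point): Loose small black enamelled cap (about 70 g): domed disc 50 mm wide, 7 mm thick at the edge, 9 in the middle, over a grey lip 22 mm wide (19 at the foot), 9 mm long. 18 mm tall, dome up on the 4 mm thick mat. Point: on its axis, 9 mm above the foot. The lip drops into the small crown's recess until the disc rests level on the crown, the point 15.5 mm above the crown's. Grip across the disc.
- large_cap_center (a point): Loose large black enamelled cap (about 150 g): domed disc 64 mm wide, 7 mm thick at the edge, 9 in the middle, over a grey lip 35 mm wide (30 at the foot), 9 mm long. 18 mm tall, dome up on the 4 mm thick mat. Point: on its axis, 9 mm above the foot. The lip drops into the large crown's recess until the disc rests level on the crown, the point 15.5 mm above the crown's. Grip across the disc.
- small_burner_rim (a point): The small burner of the hob, fixed: steel pot 37 mm wide outside, 31 inside, 26 mm tall, open on top, 21 mm deep. Stands on the black glass of a two-burner gas hob, 8 mm above the counter; knobs along the near edge are 26 mm tall, 120 mm or more from it. Burners are 220 mm apart; which one is nearer the robot varies. Point: centre of the pot's rim, 34 mm above the counter.
- large_burner_rim (a point): The large burner of the hob, fixed: steel pot 52 mm wide outside, 44 inside, 26 mm tall, open on top, 21 mm deep. Stands on the black glass of a two-burner gas hob, 8 mm above the counter; knobs along the near edge are 26 mm tall, 120 mm or more from it. Burners are 220 mm apart; which one is nearer the robot varies. Point: centre of the pot's rim, 34 mm above the counter.
- jar_lid_center (a point): Bystander: a brass-coloured screw lid of a jar, upside down with its white inside showing, 52 mm across, 14 mm tall, on the middle of the drying mat. Point: its centre, 7 mm above its underside. Leave it there.
- egg_cup_center (a point): Bystander: a white egg cup, 48 mm across, 58 mm tall, standing near the left edge of the mat. Point: on its axis, half-way up. Leave it there.
- measuring_cup_center (a point): Bystander: a small steel measuring cup, 50 mm across, 28 mm tall, with a flat handle that reaches 108 mm from its axis along its y (to the left), near the edge of the mat nearer the robot. Point: on its axis, half-way up. Leave it there.
- coffee_scoop_grip (a point): Bystander: a small steel coffee scoop, 140 mm long with a deep round bowl about 45 mm across; the bowl lies by the middle of the far edge of the mat, the handle points away from the robot over that edge. Point: on its handle. Leave it there.
There are look-alikes about, which are no part of the job. Leave any purple or red look-alike of the part that bears large_crown_center alone.

How it is judged:
By the outcome, as a careful person would: the job done as asked, in the order asked, and still so for the second after the job is handed in, with the robot touching nothing.
It also fails if it takes over 106 s, if anything falls off the work surface, if the arm or the gripper's body presses on something with over 40 N, if the wrist force passes 120 N, or if a joint passes its speed limit or range.

ROBOT

A 6-joint arm with a two-finger parallel gripper is mounted at the origin on the work surface. World frame = base frame: x ahead of the robot, y to its left, z up, the work surface at z = 0. Lengths are in m, angles in rad, forces in N, time in s.
With the tool pointing down it reaches from about 0.3 to 0.85 m from the base axis. Payload 5.4 kg.
Tool frame: the origin (TCP) lies on the centre line of the jaws, within the pads' length; the fingertips stand 8 mm ahead of it and the grasp point (between the pads) lies 11 mm behind it; z points along the fingers, y is the line along which they close (so a half turn about z gives the same grasp; the last joint's range is limited). The gripper opens to 85 mm and grips with 20 to 120 N. Pads are 22 mm wide; open, the fingers measure 114 mm over their backs; the gripper's body (76 mm by 85 mm) begins 54 mm behind the grasp point. The pads swing forward as they close: fully open they stand 13 mm farther back than shut.
Start: joints at [1.126, 0.158, 1.597, -0, 1.386, -0.21], TCP at [0.134, 0.559, 0.205] pointing down, gripper open.
Joint ranges: [-2.91, 2.91], [-0.94, 2.29], [0.18, 2.7], [-1.29, 4.43], [0.17, 2.64], [-3, 3]. Speed limits (rad/s): [2.57, 2.57, 3.14, 3.14, 3.14, 3.14].

INTERFACE

Orientations are given as a 3x3 rotation matrix whose columns are the frame's x, y, z axes.
In Python, from cell import * gives the robot as it stands.
- The arm moves only by the tool carry_out, never from a script. Its argument "targets" is a list of rows, each a list of 7 numbers: the shift along the tool's x, y, z scaled (see below), then the turn, a rotation vector about the tool's x, y, z scaled (see below), then the opening, from -1 (shut) to 1 (fully open), so that 0 is half open. A call has 1 to 10 rows; each row shifts and turns the commanded pose from where the row before left it, along the tool's axes as they then stand; what a row does not reach is not made up. The controller multiplies each number of a shift by 12 cm and each number of a turn by 2 rad. A row lasts 1/12 s, in which the tool goes at most 41.7 mm and 7.16 degrees, less where a joint would pass 70% of its speed; a pose out of reach is approached as far as the arm can. A call with a number of a shift or a turn outside -1 to 1 is refused whole. A call with a gripper value outside its range is refused whole. The fingers move at their own pace and stop on an object; "grip_force" is the grip in N (left out, the last holds). Time passes only in rows, so rows that do not move let the fingers close. It gives the time, the measured TCP pose, the force, the opening and the grip force at its end, in the units of the state.
- read_state(): the state, without advancing time (a new reading comes with each control period).
- camera(name): name is "scene" or "top" or "wrist"; returns (picture, depth): 480x640x3 uint8, red, green, blue; 480x640 float32, m along the optical axis (not along the pixel's ray), 0 where there is no reading.
- camera_info(name): a dict with "mtx" (3x3 intrinsics, pixels), "R" (3x3) and "t" (3): a world point X has camera coordinates R X + t. Camera axes: x right, y down, z forward; pixel columns grow to the right and rows downward; lengths in m; the calibration is good to about 2 mm. A picture is of the moment at which its call begins: read the wrist's pose just before it. camera_info takes no time and is no camera call; for the wrist camera it gives the pose at the moment of the call.
- sign_off(): hands the job in; it is judged then, once.
Trained networks look in the newest picture that a camera, given by its name, has taken for a name from the list of things; names that differ only in an ending like _2 or _b are one class to them, and where a whole thing is asked for, a point or a joint stands for the part that bears it (a point fixed in the world has none). Each returns a list of dicts, best first, with "score" (0 to 1); they miss things now and then, are a little off and sometimes report something else, mostly with a low value. They report only what shows in the picture. A call takes as long as a camera call. They do not tell look-alikes from the thing itself.
- spot_in(target, camera): "bbox" ([left, top, right, bottom] in pixels, round what is visible of it).
- regions_of(target, camera): "mask" (480x640 bool, what is visible of it) and "bbox" ([left, top, right, bottom] in pixels, round what is visible of it).
- pinpoint(target, camera): "uv" ([column, row] in pixels: a listed point, or the origin of a listed thing).
The state is a dict: "t": time; "joints": joint angles; "qvel": joint speeds; "effort": joint torques, N m; "position": TCP position; "tcp_rot": TCP orientation; "contact_force": force on the tool from outside, world axes, zero at the start; "moment": the same for the moment, N m; "gripper_width": opening from 0.0 (shut) to 1.0 (fully open); "grasp_force": force on a finger pad.
Only numpy, scipy, OpenCV 4.12 (cv2) and the standard library are available. Lean on these libraries where they do the work, as an engineer would, in place of code of your own. Each camera call takes 0.05 s, during which the arm holds its last target. There are 200 camera calls.

## Working session

There is one attempt and no reset: what is moved stays moved. The work goes in short steps, Python scripts to look and compute and a tool call to move; the robot and the scene stay as the last step left them, time stands still between calls to the robot, and variables do not carry over. Pictures are saved under pics/ and viewed, at most 14 in all, crops included, and the job is handed in when it is done.

Besides the shell and the picture viewer there is one more tool, called after ">>>" as name(argument=value, ...), one argument or row to a line, values as JSON. carry_out: Moves the arm, as the interface text tells. Shifts and turns lie within -1 to 1; 1 stands for 12 cm of shift or 2 rad of turn. Its arguments: {"type":"object","properties":{"targets":{"type":"array","items":{"type":"array","items":{"type":"number"}}},"grip_force":{"type":"number"}},"required":["targets"]}

```bash
ls; mkdir -p pics; cat > h.py <<'E'
from cell import *
import numpy as np, cv2
def ray(cam,uv,z,info=None):
    i=info or camera_info(cam);K,R,t=map(np.array,(i["mtx"],i["R"],i["t"]))
    c=-R.T@t; d=R.T@np.linalg.inv(K)@np.array([uv[0],uv[1],1.]); return c+d*(z-c[2])/d[2]
def proj(cam,X):
    i=camera_info(cam);K,R,t=map(np.array,(i["mtx"],i["R"],i["t"]))
    p=K@(R@np.array(X)+t); return p[:2]/p[2]
H=dict(small_crown_center=.0195,large_crown_center=.0195,small_cap_center=.013,large_cap_center=.013,small_burner_rim=.034,large_burner_rim=.034)
E
python3 - <<'E'
from h import *
for c in("top","scene"):
    p,d=camera(c); cv2.imwrite(f"pics/{c}0.png",p[:,:,::-1])
    for n,z in H.items():
        for r in pinpoint(n,c)[:3]:
            if r["score"]>.2: print(c,n,round(r["score"],2),np.round(r["uv"],1),np.round(ray(c,r["uv"],z)[:2],4))
s=read_state();print(s["t"],s["position"],np.round(s["tcp_rot"],3).tolist(),s["gripper_width"])
E
```

```text
pics
top small_crown_center 0.97 [189.1 311.3] [0.43   0.3472]
top large_crown_center 0.89 [289.8 215.6] [0.5784 0.1858]
top large_crown_center 0.71 [374.8 265.1] [0.498  0.0534]
top large_crown_center 0.62 [383.5 173.2] [0.6426 0.0367]
top small_cap_center 0.57 [291.1 302.8] [0.4407 0.1862]
top small_cap_center 0.23 [189.9 308.7] [0.4337 0.3475]
top large_cap_center 0.84 [187.2 225.6] [0.5662 0.351 ]
top small_burner_rim 0.86 [518.5 298.6] [ 0.4432 -0.1635]
top large_burner_rim 0.83 [524.9 160. ] [ 0.6561 -0.1801]
scene small_crown_center 0.77 [402.7 194.6] [0.4253 0.3506]
scene large_crown_center 0.93 [263.4 237.1] [0.4975 0.0476]
scene large_crown_center 0.9 [286.2 358.1] [0.7687 0.0383]
scene large_crown_center 0.62 [268.4 293.4] [0.6395 0.0338]
scene small_cap_center 0.71 [331.4 212.3] [0.4435 0.1921]
scene large_cap_center 0.92 [430.3 238.4] [0.563  0.3524]
scene small_burner_rim 0.74 [144.9 223.1] [ 0.4265 -0.1603]
scene large_burner_rim 0.96 [124.4 318.8] [ 0.6554 -0.1824]
0.7 [0.13378651 0.55921336 0.20460192] [[-0.973, 0.233, -0.0], [0.233, 0.973, 0.0], [0.0, 0.0, -1.0]] 0.9951833879772664
```

View pics/top0.png

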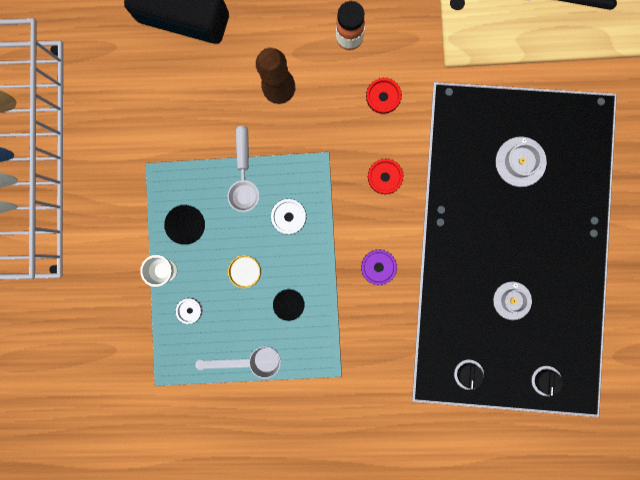

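View pics/scene0.png

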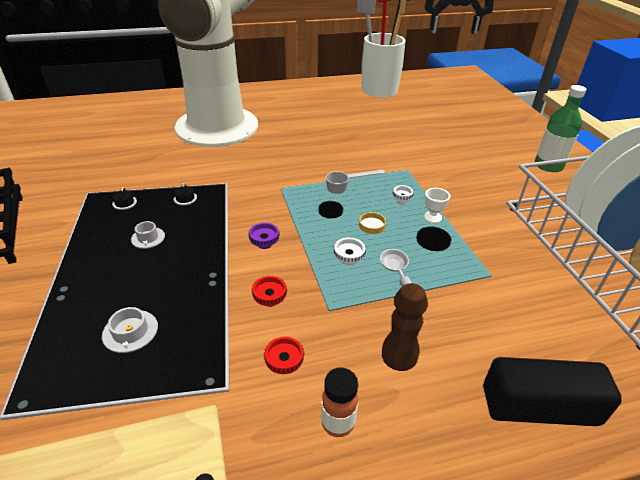

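The top view shows these candidates:
- **Large crown:** bright metal at (289,216). Its look-alikes are red at (384,96) and (385,177) and purple at (379,267).
- **Small crown:** (189,311).
- **Caps:** black, large at (185,225) and small at (288,305).
- **Other round things:** jar lid (244,271), scoop bowl (243,195), measuring cup (265,362) and egg cup (157,270).
- **Pots:** large at (521,161), small at (513,301).

I choose the bright crowns. Next I refine the positions with depth and check the choice in a crop.

```bash
cat >> h.py <<'E'
def cloud(cam,d,info=None):
    i=info or camera_info(cam);K,R,t=map(np.array,(i["mtx"],i["R"],i["t"]))
    v,u=np.mgrid[:480,:640]; P=np.stack([(u-K[0,2])/K[0,0]*d,(v-K[1,2])/K[1,1]*d,d],-1)
    W=(P-t)@R; W[d<=0]=np.nan; return W
def fit(W,c,r,zlo,zhi=.07):
    m=(np.hypot(W[...,0]-c[0],W[...,1]-c[1])<r)&(W[...,2]>zlo)&(W[...,2]<zhi)
    if m.sum()<8: return None
    q=W[m]; (x,y),R=cv2.minEnclosingCircle(q[:,:2].astype(np.float32))
    mid=(np.percentile(q[:,:2],2,0)+np.percentile(q[:,:2],98,0))/2
    return np.round([x,y,R],4),np.round(mid,4),np.round(np.median(q[:,2]),4),int(m.sum())
E
python3 - <<'E'
from h import *
C=dict(small_crown=(.43,.347,.028,.024),large_crown=(.578,.186,.036,.024),small_cap=(.441,.187,.035,.012),large_cap=(.565,.351,.045,.012),small_burner=(.437,-.162,.03,.024),large_burner=(.656,-.181,.037,.024))
for c in("top","scene"):
    p,d=camera(c);W=cloud(c,d)
    for n,(x,y,r,z) in C.items(): print(c,n,fit(W,(x,y),r,z))
    if c=="top":
        a=cv2.resize(p[190:340,140:340],(800,600),interpolation=cv2.INTER_CUBIC);cv2.imwrite("pics/crop.png",a[:,:,::-1])
E
```

```text
top small_crown (array([0.4329, 0.3456, 0.021 ]), array([0.4329, 0.3448]), np.float64(0.0309), 383)
top large_crown (array([0.5772, 0.1874, 0.0282]), array([0.5769, 0.1872]), np.float64(0.0276), 679)
top small_cap (array([0.4389, 0.1904, 0.025 ]), array([0.4392, 0.1905]), np.float64(0.0213), 788)
top large_cap (array([0.5689, 0.3547, 0.0325]), array([0.5684, 0.354 ]), np.float64(0.0213), 1263)
top small_burner (array([ 0.4429, -0.1598,  0.0211]), array([ 0.4403, -0.1599]), np.float64(0.033), 208)
top large_burner (array([ 0.6591, -0.1804,  0.0266]), array([ 0.6585, -0.1799]), np.float64(0.0328), 363)
scene small_crown (array([0.4331, 0.3468, 0.0217]), array([0.4334, 0.3459]), np.float64(0.0303), 252)
scene large_crown (array([0.5765, 0.1891, 0.0295]), array([0.5783, 0.1875]), np.float64(0.0291), 609)
scene small_cap (array([0.4395, 0.1914, 0.0256]), array([0.4403, 0.1911]), np.float64(0.0219), 357)
scene large_cap (array([0.5686, 0.3549, 0.0334]), array([0.5702, 0.3544]), np.float64(0.022), 678)
scene small_burner (array([ 0.4398, -0.1589,  0.0203]), array([ 0.44  , -0.1587]), np.float64(0.031), 246)
scene large_burner (array([ 0.6611, -0.18  ,  0.0286]), array([ 0.6598, -0.1788]), np.float64(0.0322), 557)
```

View pics/crop.png

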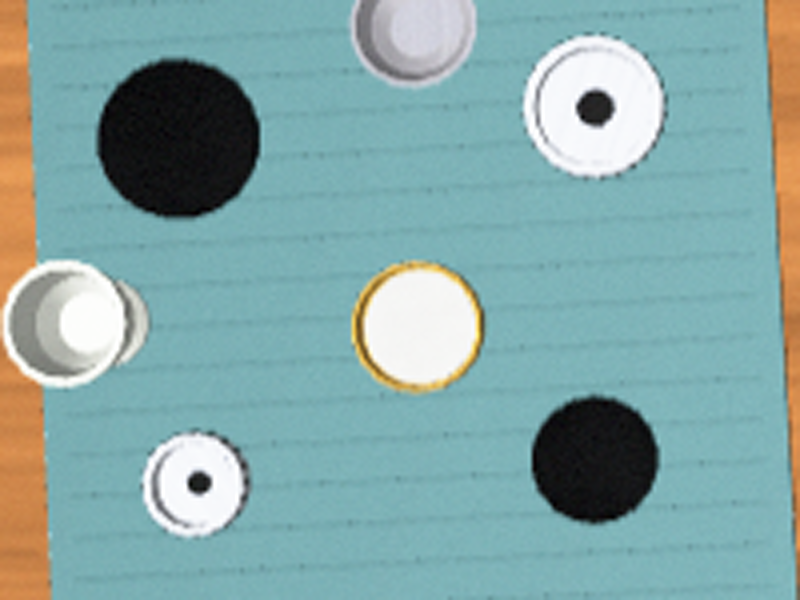

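The crop confirms it: bright large crown at (595,107) and small crown at (197,484), with black caps at (178,138) and (595,460). The depth fits agree to about 1.5 mm. I start by reaching for the small crown.

>>> carry_out(
  targets=[
    [0,0,0,0,0,-0.0588,0.4],
    [0,0,0,0,0,-0.0588,0.4],
    [-0.277,-0.198,0,0,0,0,0.4],
    [-0.277,-0.198,0,0,0,0,0.4],
    [-0.277,-0.198,0,0,0,0,0.4],
    [-0.277,-0.198,0,0,0,0,0.4],
    [-0.277,-0.198,0,0,0,0,0.4],
    [-0.277,-0.198,0,0,0,0,0.4],
    [-0.277,-0.198,0,0,0,0,0.4],
    [-0.277,-0.198,0,0,0,0,0.4],
  ],
  grip_force=40,
)

```text
t: 1.63
position: [0.4012, 0.3678, 0.2048]
tcp_rot: [[-1.0, -0.0, 0.0], [-0.0, 1.0, 0.0], [-0.0, 0.0, -1.0]]
contact_force: [0.1, 0.8, -1.0]
gripper_width: 0.701
grasp_force: 0.0
```

>>> carry_out(
  targets=[
    [-0.265,-0.186,0,0,0,0,0.4],
    [0,0,0.3,0,0,0,0.4],
    [0,0,0.3,0,0,0,0.4],
    [0,0,0.3,0,0,0,0.4],
    [0,0,0,0,0,0,0.4],
  ],
)

```text
t: 2.05
position: [0.4264, 0.3438, 0.0889]
tcp_rot: [[-1.0, 0.0, -0.013], [0.001, 1.0, -0.006], [0.013, -0.006, -1.0]]
contact_force: [-1.2, -1.2, -2.0]
gripper_width: 0.696
grasp_force: 0.0
```

```bash
cat > w.py <<'E'
import sys
from h import *
x,y,r,z=map(float,sys.argv[1:5])
s=read_state();i=camera_info("wrist");p,d=camera("wrist");W=cloud("wrist",d,i)
print(s["t"],np.round(s["position"],4),fit(W,(x,y),r,z))
if len(sys.argv)>5: cv2.imwrite("pics/"+sys.argv[5]+".png",p[:,:,::-1])
E
python3 w.py .433 .3455 .028 .024 w1
```

```text
2.05 [0.4264 0.3438 0.0889] (array([0.4319, 0.3468, 0.0209]), array([0.4312, 0.3468]), np.float64(0.0331), 1837)
```

View pics/w1.png

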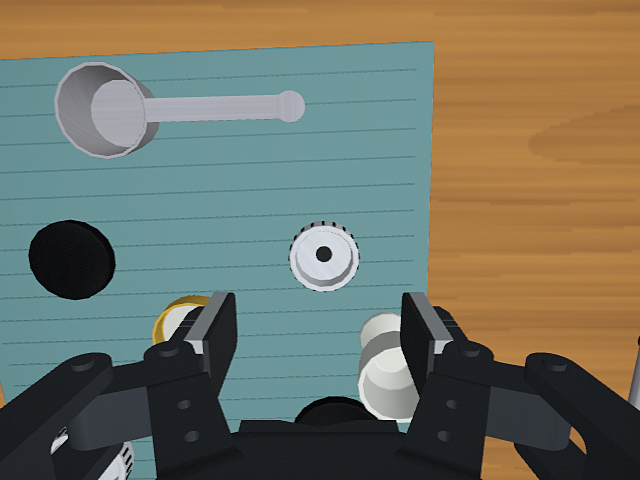

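The wrist view shows the small crown at (324,256) between the open fingers, clear of the egg cup at (390,375). I let the arm settle and go lower.

>>> carry_out(
  targets=[
    [0,0,0.1,0,0,0,0.4],
    [0,0,0.1,0,0,0,0.4],
    [0,0,0,0,0,0,0.4],
  ],
)

```text
t: 2.35
position: [0.4313, 0.347, 0.072]
tcp_rot: [[-1.0, -0.001, -0.0], [-0.001, 1.0, -0.0], [0.0, -0.0, -1.0]]
contact_force: [-1.5, -0.5, -0.7]
gripper_width: 0.701
grasp_force: 0.0
```

```bash
python3 w.py .433 .3455 .028 .024; python3 w.py .433 .3455 .028 .024
```

```text
2.35 [0.4313 0.347  0.072 ] (array([0.4318, 0.3469, 0.0208]), array([0.4312, 0.3468]), np.float64(0.033), 2201)
2.4 [0.4315 0.3471 0.0727] (array([0.4319, 0.3466, 0.0209]), array([0.4313, 0.3468]), np.float64(0.0331), 2160)
```

>>> carry_out(
  targets=[
    [0,0,0.15,0,0,0,0.4],
    [0,0,0.15,0,0,0,0.4],
    [0,0,0.14,0,0,0,0.4],
    [0,0,0,0,0,0,0.2],
    [0,0,0,0,0,0,-0.4],
    [0,0,0,0,0,0,-0.4],
    [0,0,0,0,0,0,-0.4],
    [0,0,0,0,0,0,-0.4],
  ],
)

```text
t: 3.12
position: [0.4327, 0.3475, 0.0213]
tcp_rot: [[-1.0, -0.001, 0.002], [-0.001, 1.0, 0.001], [-0.002, 0.001, -1.0]]
contact_force: [-0.1, 0.8, -0.2]
gripper_width: 0.3
grasp_force: 0.0
```

```bash
python3 - <<'E'
from h import *
p,d=camera("wrist");q,_=camera("scene")
a=p[200:480,140:500];b=cv2.resize(q[150:290,330:510],(360,280),interpolation=cv2.INTER_CUBIC)
cv2.imwrite("pics/w2.png",np.hstack([a,b])[:,:,::-1]);s=read_state();print(s["gripper_width"],s["grasp_force"],s["position"])
E
```

```text
0.29650403432684286 0.0 [0.43223414 0.34724345 0.02075204]
```

View pics/w2.png

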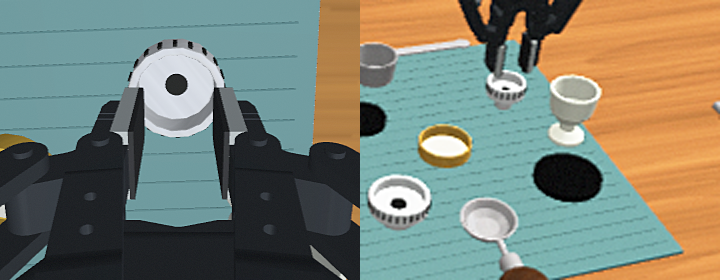

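```bash
python3 - <<'E'
from h import *
i=camera_info("wrist");p,d=camera("wrist");W=cloud("wrist",d,i)
s=read_state();print(s["position"],s["joints"],s["gripper_width"], "cam",-np.array(i["R"]).T@np.array(i["t"]))
for v,u in [(270,316),(300,320),(320,262),(325,272),(380,275),(320,380),(325,372),(380,368),(250,300)]: print((u,v),p[v,u],np.round(W[v,u],4),d[v,u])
p,d=camera("scene");W=cloud("scene",d)
m=(np.hypot(W[...,0]-.432,W[...,1]-.347)<.05)&(W[...,2]>.022)&(W[...,2]<.2)
q=W[m]; 
for lo in np.arange(.02,.16,.01):
    k=q[(q[:,2]>lo)&(q[:,2]<=lo+.01)]
    if len(k): print(round(lo,3),len(k),np.round(k.min(0),3),np.round(k.max(0),3))
E
```

```text
[0.4320364  0.34715677 0.02048634] [ 4.58828871e-01  3.23291490e-01  1.79548280e+00  9.67352191e-06
  1.02166544e+00 -1.11236323e+00] 0.2988312984542269 cam [0.36617285 0.34713746 0.18881595]
(316, 270) [216 221 229] [0.4252 0.3464 0.0222] 0.17625688
(320, 300) [211 216 225] [0.4387 0.3481 0.0229] 0.17920674
(262, 320) [109 116 119] [0.4217 0.3305 0.0765] 0.12294718
(272, 325) [29 28 32] [0.4213 0.3339 0.0805] 0.11895447
(275, 380) [30 30 31] [0.438  0.3345 0.0826] 0.12135135
(380, 320) [110 116 119] [0.4218 0.3657 0.0763] 0.12321258
(372, 325) [109 116 118] [0.4216 0.3629 0.08  ] 0.119628884
(368, 380) [38 40 44] [0.4375 0.3618 0.0835] 0.12037666
(300, 250) [102 104 108] [0.4134 0.3401 0.0316] 0.16406387
0.02 138 [0.414 0.327 0.022] [0.453 0.364 0.03 ]
0.03 121 [0.412 0.326 0.03 ] [0.454 0.368 0.037]
0.04 4 [0.425 0.33  0.047] [0.438 0.361 0.049]
0.05 66 [0.421 0.323 0.05 ] [0.445 0.373 0.06 ]
0.06 83 [0.422 0.321 0.06 ] [0.446 0.374 0.07 ]
0.07 93 [0.421 0.32  0.07 ] [0.446 0.374 0.08 ]
0.08 73 [0.424 0.319 0.08 ] [0.445 0.372 0.09 ]
0.09 141 [0.421 0.303 0.09 ] [0.447 0.394 0.1  ]
0.1 195 [0.421 0.299 0.1  ] [0.447 0.396 0.11 ]
0.11 174 [0.415 0.299 0.11 ] [0.451 0.395 0.12 ]
0.12 164 [0.42  0.299 0.12 ] [0.451 0.396 0.13 ]
0.13 166 [0.427 0.298 0.13 ] [0.451 0.397 0.14 ]
0.14 204 [0.434 0.298 0.14 ] [0.454 0.396 0.15 ]
0.15 270 [0.424 0.297 0.15 ] [0.454 0.396 0.16 ]
0.16 126 [0.425 0.307 0.16 ] [0.446 0.385 0.17 ]
```

The image and depth show the fingertips at z≈0.049 while the reported TCP is 0.020, so the tips really stand about 28 mm above the reported TCP. The jaws closed above the crown without touching it. I reopen and go lower by what I measured.

>>> carry_out(
  targets=[
    [0,0,0,0,0,0,0.4],
    [0,0,0,0,0,0,0.4],
    [0,0,0,0,0,0,0.4],
    [0,0,0,0,0,0,0.4],
    [0,0,0.1,0,0,0,0.4],
    [0,0,0.1,0,0,0,0.4],
    [0,0,0,0,0,0,0.4],
  ],
)

```text
t: 3.9
position: [0.4291, 0.3456, -0.0077]
tcp_rot: [[-1.0, -0.0, -0.005], [-0.0, 1.0, -0.003], [0.005, -0.003, -1.0]]
contact_force: [-0.7, -0.6, -0.4]
gripper_width: 0.698
grasp_force: 0.0
```

```bash
cat > tip.py <<'E'
from h import *
s=read_state();P=s["position"];p,d=camera("scene");W=cloud("scene",d)
q=W[(abs(W[...,0]-P[0])<.02)&(abs(W[...,1]-P[1])<.07)&(W[...,2]>.005)&(W[...,2]<.13)]
print(np.round(P,4),s["contact_force"],s["gripper_width"])
for lo in np.arange(.005,.1,.005):
    k=q[(q[:,2]>lo)&(q[:,2]<=lo+.005)]
    if len(k): print(round(lo,3),len(k),np.round(k.min(0),3),np.round(k.max(0),3))
E
python3 tip.py
```

```text
[ 0.4291  0.3456 -0.0077] [-0.69348163 -0.57104769 -0.44769334] 0.697835046432916
0.005 229 [0.41  0.276 0.005] [0.449 0.409 0.01 ]
0.01 14 [0.431 0.336 0.01 ] [0.444 0.35  0.014]
0.015 1 [0.441 0.339 0.016] [0.441 0.339 0.016]
0.02 46 [0.415 0.327 0.021] [0.449 0.363 0.025]
0.025 92 [0.413 0.31  0.025] [0.449 0.382 0.03 ]
0.03 102 [0.411 0.304 0.03 ] [0.449 0.386 0.035]
0.035 79 [0.413 0.302 0.035] [0.449 0.389 0.04 ]
0.04 35 [0.419 0.302 0.04 ] [0.443 0.387 0.045]
0.045 47 [0.419 0.301 0.045] [0.442 0.389 0.05 ]
0.05 44 [0.421 0.302 0.05 ] [0.443 0.39  0.055]
0.055 41 [0.419 0.302 0.055] [0.443 0.39  0.06 ]
0.06 35 [0.419 0.302 0.06 ] [0.443 0.386 0.065]
0.065 40 [0.423 0.295 0.065] [0.444 0.401 0.07 ]
0.07 64 [0.421 0.285 0.07 ] [0.445 0.407 0.075]
0.075 131 [0.417 0.285 0.075] [0.447 0.407 0.08 ]
0.08 95 [0.417 0.284 0.08 ] [0.444 0.409 0.085]
0.085 82 [0.414 0.283 0.085] [0.447 0.41  0.09 ]
0.09 113 [0.413 0.282 0.09 ] [0.449 0.409 0.095]
0.095 135 [0.414 0.281 0.095] [0.449 0.411 0.1  ]
```

>>> carry_out(
  targets=[
    [0,0,0.09,0,0,0,0.4],
    [0,0,0,0,0,0,0.4],
    [0,0,0,0,0,0,-0.4],
    [0,0,0,0,0,0,-0.4],
    [0,0,0,0,0,0,-0.4],
    [0,0,0,0,0,0,-0.4],
  ],
)

```text
t: 4.45
position: [0.4319, 0.3471, -0.0147]
tcp_rot: [[-1.0, -0.0, 0.001], [-0.0, 1.0, 0.0], [-0.001, 0.0, -1.0]]
contact_force: [0.5, 0.1, -0.5]
gripper_width: 0.448
grasp_force: 40.1
```

>>> carry_out(
  targets=[
    [0,0,-0.15,0,0,0,-0.4],
    [0,0,-0.3,0,0,0,-0.4],
    [0,0,-0.3,0,0,0,-0.4],
    [0,-0.1,0,0,0,0,-0.4],
    [0,-0.28,0,0,0,0,-0.4],
    [0,-0.28,0,0,0,0,-0.4],
    [0,-0.28,0,0,0,0,-0.4],
    [0,-0.28,0,0,0,0,-0.4],
    [0,-0.28,0,0,0,0,-0.4],
    [0,-0.28,0,0,0,0,-0.4],
  ],
)

```text
t: 5.28
position: [0.4315, 0.1318, 0.0752]
tcp_rot: [[-1.0, -0.001, 0.001], [-0.001, 1.0, -0.0], [-0.001, -0.0, -1.0]]
contact_force: [0.4, 0.5, -0.2]
gripper_width: 0.444
grasp_force: 40.4
```

>>> carry_out(
  targets=[
    [-0.033,-0.28,0,0,0,0,-0.4],
    [-0.033,-0.28,0,0,0,0,-0.4],
    [0,-0.28,0,0,0,0,-0.4],
    [0,-0.28,0,0,0,0,-0.4],
    [0,-0.28,0,0,0,0,-0.4],
    [0,-0.28,0,0,0,0,-0.4],
    [0,-0.28,0,0,0,0,-0.4],
    [0,-0.28,0,0,0,0,-0.4],
    [0,-0.1,0,0,0,0,-0.4],
    [0,0,0,0,0,0,-0.4],
  ],
)

```text
t: 6.12
position: [0.44, -0.1503, 0.0755]
tcp_rot: [[-1.0, 0.003, 0.001], [0.003, 1.0, -0.001], [-0.001, -0.001, -1.0]]
contact_force: [0.6, 0.5, -1.0]
gripper_width: 0.451
grasp_force: 40.5
```

```bash
python3 w.py .44 -.159 .03 .027 w3; python3 - <<'E'
from h import *
s=read_state();print(s["position"],s["gripper_width"],s["grasp_force"])
p,d=camera("scene");W=cloud("scene",d);P=s["position"]
print(fit(W,P[:2],.024,.08,.125),fit(W,P[:2],.015,.06,.1)); cv2.imwrite("pics/s3.png",cv2.resize(p[100:280,60:260],(666,600))[:,:,::-1])
E
```

```text
6.1167 [ 0.44   -0.1503  0.0755] (array([ 0.4394, -0.1597,  0.0185]), array([ 0.4372, -0.1597]), np.float64(0.0325), 984)
[ 0.43974733 -0.14837216  0.07515449] 0.45132591827855406 40.45168586815407
(array([ 0.4439, -0.1485,  0.0226]), array([ 0.4418, -0.1484]), np.float64(0.1172), 383) (array([ 0.4451, -0.1465,  0.0079]), array([ 0.4471, -0.1467]), np.float64(0.0977), 14)
```

View pics/w3.png

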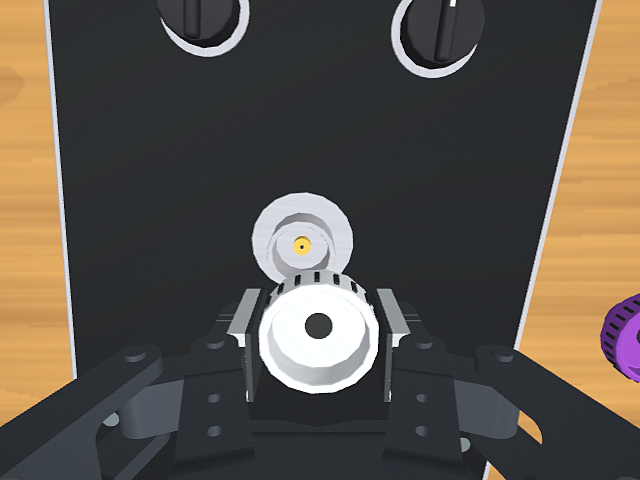

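The wrist view shows the crown held upright, ring centre near (318,327), with the small pot at (302,245). Depth puts the pot at (0.4394, -0.1597). I shift 11 mm in y and then lower.

>>> carry_out(
  targets=[
    [0,-0.093,0,0,0,0,-0.4],
    [0,0,0,0,0,0,-0.4],
    [0,0,0.15,0,0,0,-0.4],
    [0,0,0.15,0,0,0,-0.4],
    [0,0,0,0,0,0,-0.4],
    [0,0,0,0,0,0,-0.4],
  ],
)

```text
t: 6.72
position: [0.4389, -0.1575, 0.0383]
tcp_rot: [[-1.0, -0.001, -0.002], [-0.001, 1.0, 0.002], [0.002, 0.002, -1.0]]
contact_force: [0.3, 0.5, -0.6]
gripper_width: 0.445
grasp_force: 40.5
```

```bash
python3 - <<'E'
from h import *
i=camera_info("wrist");p,d=camera("wrist");s=read_state();P=s["position"];W=cloud("wrist",d,i)
print(P,"crown top",fit(W,P[:2],.0215,.066,.08));print("pot",fit(W,(.4394,-.1597),.022,.027,.04))
E
```

```text
[ 0.43980389 -0.15819061  0.03931094] crown top (array([ 0.4367, -0.1579,  0.0203]), array([ 0.4378, -0.1576]), np.float64(0.0763), 6652)
pot (array([ 0.4385, -0.1598,  0.0183]), array([ 0.4312, -0.16  ]), np.float64(0.0325), 976)
```

>>> carry_out(
  targets=[
    [0,-0.012,0.1,0,0,0,-0.4],
    [0,0,0.1,0,0,0,-0.4],
    [0,0,0.06,0,0,0,-0.4],
    [0,0,0.03,0,0,0,-0.4],
    [0,0,0.02,0,0,0,-0.4],
    [0,0,0.01,0,0,0,-0.4],
    [0,0,0,0,0,0,-0.4],
  ],
)

```text
t: 7.35
position: [0.44, -0.1602, 0.001]
tcp_rot: [[-1.0, -0.001, 0.001], [-0.001, 1.0, -0.0], [-0.001, -0.0, -1.0]]
contact_force: [0.1, 0.4, -0.9]
gripper_width: 0.446
grasp_force: 40.5
```

>>> carry_out(
  targets=[
    [0,0,0.01,0,0,0,-0.4],
    [0,0,0.01,0,0,0,-0.4],
    [0,0,0,0,0,0,-0.4],
  ],
)

```text
t: 7.6
position: [0.4402, -0.1604, -0.001]
tcp_rot: [[-1.0, -0.0, 0.001], [-0.0, 1.0, -0.0], [-0.001, -0.0, -1.0]]
contact_force: [-0.9, 1.1, 4.3]
gripper_width: 0.448
grasp_force: 41.0
```

>>> carry_out(
  targets=[
    [0,0,0,0,0,0,0.2],
    [0,0,0,0,0,0,0.4],
    [0,0,0,0,0,0,0.4],
    [0,0,-0.2,0,0,0,0.4],
    [0,0,-0.3,0,0,0,0.4],
    [0,0,-0.3,0,0,0,0.5],
    [-0.1,0.15,0,0,0,0,0.6],
    [-0.11,0.28,0,0,0,0,0.6],
    [-0.11,0.28,0,0,0,0,0.6],
    [-0.11,0.28,0,0,0,0,0.6],
  ],
)

```text
t: 8.43
position: [0.4918, -0.0401, 0.0946]
tcp_rot: [[-1.0, 0.001, 0.001], [0.001, 1.0, -0.0], [-0.001, -0.0, -1.0]]
contact_force: [0.2, -0.0, 0.4]
gripper_width: 0.799
grasp_force: 0.0
```

>>> carry_out(
  targets=[
    [-0.11,0.28,0,0,0,0,0.6],
    [-0.11,0.28,0,0,0,0,0.6],
    [-0.11,0.28,0,0,0,0,0.6],
    [-0.11,0.28,0,0,0,0,0.6],
    [-0.11,0.28,0,0,0,0,0.6],
    [-0.11,0.28,0,0,0,0,0.6],
    [-0.05,0.25,0,0,0,0,0.6],
    [0,0,0,0,0,0,0.6],
    [0,0,0,0,0,0,0.6],
  ],
)

```text
t: 9.18
position: [0.5761, 0.1917, 0.0938]
tcp_rot: [[-1.0, -0.003, -0.001], [-0.003, 1.0, -0.0], [0.001, -0.0, -1.0]]
contact_force: [0.2, -0.6, 0.6]
gripper_width: 0.8
grasp_force: 0.0
```

```bash
python3 w.py .577 .188 .036 .024; python3 - <<'E'
from h import *
for c in("top","scene"):
    p,d=camera(c);W=cloud(c,d);print(c,fit(W,(.4395,-.1597),.026,.038,.06))
print(read_state()["position"])
E
```

```text
9.1833 [0.5761 0.1917 0.0938] (array([0.5767, 0.1888, 0.0285]), array([0.5759, 0.1888]), np.float64(0.0331), 3031)
top (array([ 0.4413, -0.1608,  0.0211]), array([ 0.4411, -0.1605]), np.float64(0.0445), 431)
scene (array([ 0.4417, -0.1599,  0.0229]), array([ 0.4416, -0.1592]), np.float64(0.0441), 353)
[0.57606832 0.18939746 0.09393222]
```

>>> carry_out(
  targets=[
    [0,-0.005,0.25,0,0,0,0.5],
    [0,0,0.25,0,0,0,0.5],
    [0,0,0.2,0,0,0,0.5],
    [0,0,0.1,0,0,0,0.5],
    [0,0,0.07,0,0,0,0.5],
    [0,0,0.045,0,0,0,0.5],
    [0,0,0,0,0,0,0.5],
    [0,0,0,0,0,0,0.5],
  ],
)

```text
t: 10.0
position: [0.5775, 0.1897, -0.0144]
tcp_rot: [[-1.0, -0.0, 0.002], [-0.0, 1.0, 0.0], [-0.002, 0.0, -1.0]]
contact_force: [0.2, -0.1, -0.2]
gripper_width: 0.749
grasp_force: 0.0
```

>>> carry_out(
  targets=[
    [0,0,0,0,0,0,0],
    [0,0,0,0,0,0,0],
    [0,0,0,0,0,0,0],
    [0,0,0,0,0,0,0],
  ],
  grip_force=50,
)

```text
t: 10.33
position: [0.5782, 0.19, -0.0134]
tcp_rot: [[-1.0, -0.001, 0.004], [-0.001, 1.0, 0.0], [-0.004, 0.0, -1.0]]
contact_force: [0.2, -1.0, 4.9]
gripper_width: 0.625
grasp_force: 53.0
```

>>> carry_out(
  targets=[
    [0,0,-0.15,0,0,0,0],
    [0,0,-0.3,0,0,0,0],
    [0,0,-0.3,0,0,0,0],
    [-0.03,-0.1,0,0,0,0,0],
    [-0.06,-0.28,0,0,0,0,0],
    [-0.06,-0.28,0,0,0,0,0],
    [-0.06,-0.28,0,0,0,0,0],
    [-0.06,-0.28,0,0,0,0,0],
    [-0.06,-0.28,0,0,0,0,0],
    [-0.06,-0.28,0,0,0,0,0],
  ],
)

```text
t: 11.17
position: [0.6235, -0.0255, 0.0747]
tcp_rot: [[-1.0, -0.001, 0.001], [-0.001, 1.0, -0.0], [-0.001, -0.0, -1.0]]
contact_force: [0.7, 0.3, -1.7]
gripper_width: 0.629
grasp_force: 53.0
```

>>> carry_out(
  targets=[
    [-0.07,-0.28,0,0,0,0,0],
    [-0.07,-0.28,0,0,0,0,0],
    [-0.07,-0.28,0,0,0,0,0],
    [-0.06,-0.28,0,0,0,0,0],
    [0,-0.15,0,0,0,0,0],
    [0,0,0,0,0,0,0],
    [0,0,0,0,0,0,0],
  ],
)

```text
t: 11.75
position: [0.6554, -0.1766, 0.0743]
tcp_rot: [[-1.0, 0.001, -0.0], [0.001, 1.0, 0.001], [0.0, 0.001, -1.0]]
contact_force: [-0.3, 0.7, -1.5]
gripper_width: 0.623
grasp_force: 53.0
```

```bash
cat > c.py <<'E'
import sys
from h import *
x,y,r,rc,lo,hi=map(float,sys.argv[1:7])
read_state();camera("top")
i=camera_info("wrist");p,d=camera("wrist");s=read_state();P=s["position"];W=cloud("wrist",d,i)
print(s["t"],np.round(P,4),s["gripper_width"],s["contact_force"][2],"held",fit(W,P[:2],rc,P[2]+lo,P[2]+hi),"goal",fit(W,(x,y),r,.027,.06))
if len(sys.argv)>7: cv2.imwrite("pics/"+sys.argv[7]+".png",p[:,:,::-1])
E
python3 c.py .66 -.1797 .035 .029 .027 .06 w4
```

```text
11.85 [ 0.6554 -0.1747  0.0742] 0.6332678643180704 -1.4146563864879513 held (array([ 0.6553, -0.1747,  0.029 ]), array([ 0.6529, -0.1753]), np.float64(0.1115), 22454) goal (array([ 0.6564, -0.1803,  0.0257]), array([ 0.6452, -0.1804]), np.float64(0.0325), 1073)
```

View pics/w4.png

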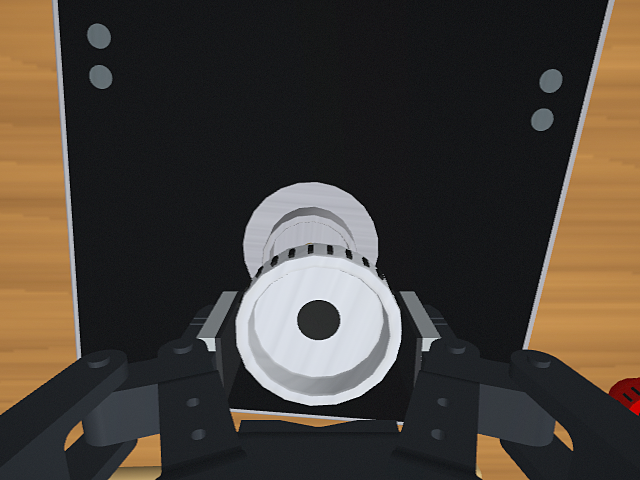

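>>> carry_out(
  targets=[
    [-0.028,-0.045,0,0,0,0,0],
    [0,0,0,0,0,0,0],
    [0,0,0.2,0,0,0,0],
    [0,0,0.15,0,0,0,0],
    [0,0,0.1,0,0,0,0],
    [0,0,0.06,0,0,0,0],
    [0,0,0.05,0,0,0,0],
    [0,0,0.03,0,0,0,0],
    [0,0,0,0,0,0,0],
    [0,0,0,0,0,0,0],
  ],
)

```text
t: 12.68
position: [0.6596, -0.1818, 0.0043]
tcp_rot: [[-1.0, -0.001, 0.001], [-0.001, 1.0, -0.001], [-0.001, -0.001, -1.0]]
contact_force: [0.4, 0.0, -0.9]
gripper_width: 0.624
grasp_force: 53.0
```

>>> carry_out(
  targets=[
    [0,0.005,0.015,0,0,0,0],
    [0,0,0.01,0,0,0,0],
    [0,0,0.01,0,0,0,0],
    [0,0,0.005,0,0,0,0],
    [0,0,0,0,0,0,0],
  ],
)

```text
t: 13.1
position: [0.6608, -0.1819, 0.0022]
tcp_rot: [[-1.0, -0.001, 0.003], [-0.001, 1.0, -0.002], [-0.003, -0.002, -1.0]]
contact_force: [-3.5, 0.2, 11.4]
gripper_width: 0.627
grasp_force: 60.2
```

>>> carry_out(
  targets=[
    [0,0,0,0,0,0,0.3],
    [0,0,0,0,0,0,0.5],
    [0,0,0,0,0,0,0.5],
    [0,0,-0.2,0,0,0,0.5],
    [0,0,-0.3,0,0,0,0.5],
    [0,0,-0.3,0,0,0,0.5],
    [0.04,0.15,0,0,0,0,0.8],
    [0.045,0.28,0,0,0,0,0.8],
    [0.045,0.28,0,0,0,0,0.8],
    [0.045,0.28,0,0,0,0,0.8],
  ],
)

```text
t: 13.93
position: [0.6374, -0.0612, 0.0947]
tcp_rot: [[-1.0, 0.001, -0.0], [0.001, 1.0, 0.0], [0.0, 0.0, -1.0]]
contact_force: [0.3, 0.4, -0.5]
gripper_width: 0.899
grasp_force: 0.0
```

>>> carry_out(
  targets=[
    [0.045,0.28,0,0,0,0,0.8],
    [0.045,0.28,0,0,0,0,0.8],
    [0.045,0.28,0,0,0,0,0.8],
    [0.045,0.28,0,0,0,0,0.8],
    [0.045,0.28,0,0,0,0,0.8],
    [0.045,0.28,0,0,0,0,0.8],
    [0.045,0.28,0,0,0,0,0.8],
    [0.045,0.28,0,0,0,0,0.8],
    [0.045,0.28,0,0,0,0,0.8],
    [0.045,0.28,0,0,0,0,0.8],
  ],
)

```text
t: 14.77
position: [0.5831, 0.2754, 0.0945]
tcp_rot: [[-1.0, -0.0, -0.0], [-0.0, 1.0, -0.0], [0.0, -0.0, -1.0]]
contact_force: [0.4, -0.1, -0.2]
gripper_width: 0.903
grasp_force: 0.0
```

>>> carry_out(
  targets=[
    [0.05,0.28,0,0,0,0,0.8],
    [0.05,0.28,0,0,0,0,0.8],
    [0,0.15,0,0,0,0,0.8],
    [0,0,0,0,0,0,0.8],
    [0,0,0,0,0,0,0.8],
  ],
)

```text
t: 15.18
position: [0.5713, 0.3595, 0.0943]
tcp_rot: [[-1.0, -0.002, -0.0], [-0.002, 1.0, -0.001], [0.0, -0.001, -1.0]]
contact_force: [0.2, -1.4, 0.8]
gripper_width: 0.902
grasp_force: 0.0
```

```bash
python3 w.py .569 .3545 .045 .012; python3 - <<'E'
from h import *
print(read_state()["position"])
for c in("top","scene"):
    p,d=camera(c);W=cloud(c,d)
    for n,(x,y,r,z) in dict(s=(.44,-.1597,.03,.044),L=(.659,-.18,.04,.044)).items():
        m=(np.hypot(W[...,0]-x,W[...,1]-y)<r)&(W[...,2]>.03);a=W[m]
        t=a[a[:,2]>.043]; c4=np.linalg.lstsq(np.c_[t[:,:2]-t[:,:2].mean(0),np.ones(len(t))],t[:,2],rcond=None)[0]
        print(c,n,fit(W,(x,y),r,.043),"p95",np.round(np.percentile(a[:,2],[50,90,97]),4),"tilt",np.round(c4[:2],3))
    if c=="scene": cv2.imwrite("pics/s5.png",cv2.resize(p[180:360,80:280],(666,600),interpolation=cv2.INTER_CUBIC)[:,:,::-1])
E
```

```text
15.1833 [0.5713 0.3595 0.0943] (array([0.5682, 0.3563, 0.0323]), array([0.5673, 0.356 ]), np.float64(0.0203), 8300)
[0.57164284 0.35845828 0.09430815]
top s (array([ 0.441 , -0.1608,  0.0208]), array([ 0.4411, -0.1605]), np.float64(0.0482), 231) p95 [0.0397 0.0494 0.0506] tilt [ 0.005 -0.005]
top L (array([ 0.6594, -0.1829,  0.0287]), array([ 0.6596, -0.1825]), np.float64(0.0482), 397) p95 [0.0395 0.0494 0.0506] tilt [-0.006  0.001]
scene s (array([ 0.4416, -0.1592,  0.0218]), array([ 0.4422, -0.1594]), np.float64(0.0484), 207) p95 [0.0431 0.0501 0.0508] tilt [-0.017 -0.002]
scene L (array([ 0.6603, -0.1825,  0.0291]), array([ 0.6614, -0.1814]), np.float64(0.0487), 495) p95 [0.0407 0.0499 0.0508] tilt [-0.006 -0.005]
```

View pics/s5.png

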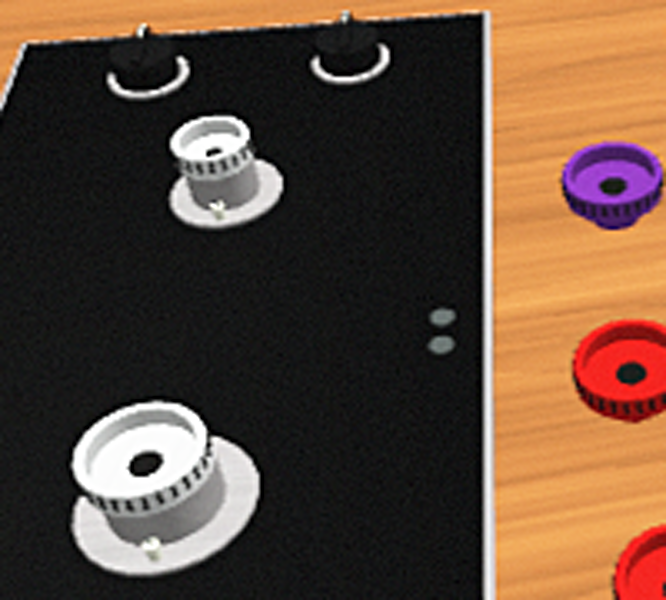

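Both crowns sit level in their pots, small at (210,150) and large at (143,465) in the crop. Their ring tops are at z≈0.049, as they should be. Next is the large cap.

>>> carry_out(
  targets=[
    [0.028,-0.019,0.2,0,0,0,0.8],
    [0,0,0.25,0,0,0,0.8],
    [0,0,0.2,0,0,0,0.8],
    [0,0,0.15,0,0,0,0.8],
    [0,0,0.09,0,0,0,0.8],
    [0,0,0.04,0,0,0,0.8],
    [0,0,0,0,0,0,0.7],
    [0,0,0,0,0,0,0.7],
    [0,0,0,0,0,0,0.7],
  ],
)

```text
t: 16.08
position: [0.57, 0.357, -0.0149]
tcp_rot: [[-1.0, -0.0, 0.003], [-0.0, 1.0, 0.001], [-0.003, 0.001, -1.0]]
contact_force: [0.1, -0.2, 0.1]
gripper_width: 0.85
grasp_force: 0.0
```

```bash
python3 - <<'E'
from h import *
s=read_state();P=s["position"];p,d=camera("scene");W=cloud("scene",d)
print(P,s["gripper_width"],s["contact_force"])
dy=abs(W[...,1]-P[1]);q=W[(abs(W[...,0]-P[0])<.015)&(dy>.034)&(dy<.065)&(W[...,2]<.06)]
for lo in np.arange(.0,.05,.003):
    k=q[(q[:,2]>lo)&(q[:,2]<=lo+.003)]
    if len(k): print(round(lo,3),len(k),np.round(k.min(0),3),np.round(k.max(0),3))
E
```

```text
[ 0.56998009  0.35703917 -0.01490296] 0.8496345348102745 [ 0.07668186 -0.18653501  0.1464328 ]
0.0 13 [0.558 0.302 0.002] [0.585 0.421 0.003]
0.003 256 [0.555 0.292 0.003] [0.585 0.42  0.006]
0.006 27 [0.556 0.294 0.006] [0.585 0.417 0.007]
0.018 2 [0.566 0.315 0.02 ] [0.571 0.394 0.021]
0.021 12 [0.559 0.315 0.021] [0.58  0.401 0.024]
0.024 17 [0.56  0.314 0.024] [0.581 0.398 0.027]
0.027 28 [0.559 0.309 0.027] [0.581 0.404 0.03 ]
0.03 26 [0.561 0.307 0.03 ] [0.583 0.407 0.033]
0.033 29 [0.56  0.307 0.033] [0.582 0.406 0.036]
0.036 33 [0.559 0.307 0.036] [0.581 0.408 0.039]
0.039 34 [0.561 0.307 0.039] [0.582 0.407 0.042]
0.042 27 [0.559 0.307 0.042] [0.581 0.405 0.045]
0.045 32 [0.559 0.308 0.045] [0.582 0.407 0.048]
0.048 32 [0.56  0.306 0.048] [0.583 0.406 0.051]
```

>>> carry_out(
  targets=[
    [0.012,-0.006,0.05,0,0,0,0.7],
    [0,0,0.038,0,0,0,0.7],
    [0,0,0,0,0,0,0.7],
    [0,0,0,0,0,0,0.2],
    [0,0,0,0,0,0,0.2],
    [0,0,0,0,0,0,0.2],
    [0,0,0,0,0,0,0.2],
  ],
)

```text
t: 16.72
position: [0.5672, 0.3561, -0.0273]
tcp_rot: [[-1.0, -0.0, 0.0], [-0.0, 1.0, 0.0], [-0.0, 0.0, -1.0]]
contact_force: [0.5, -0.8, -0.0]
gripper_width: 0.718
grasp_force: 54.5
```

>>> carry_out(
  targets=[
    [0,0,-0.15,0,0,0,0.2],
    [0,0,-0.3,0,0,0,0.2],
    [0,0,-0.3,0,0,0,0.2],
    [-0.03,-0.15,-0.08,0,0,0,0.2],
    [-0.047,-0.28,0,0,0,0,0.2],
    [-0.047,-0.28,0,0,0,0,0.2],
    [-0.047,-0.28,0,0,0,0,0.2],
    [-0.047,-0.28,0,0,0,0,0.2],
    [-0.047,-0.28,0,0,0,0,0.2],
    [-0.047,-0.28,0,0,0,0,0.2],
  ],
)

```text
t: 17.55
position: [0.6043, 0.1348, 0.0719]
tcp_rot: [[-1.0, -0.001, -0.001], [-0.001, 1.0, -0.0], [0.001, -0.0, -1.0]]
contact_force: [0.6, 0.3, -1.2]
gripper_width: 0.717
grasp_force: 55.0
```

>>> carry_out(
  targets=[
    [-0.047,-0.28,0,0,0,0,0.2],
    [-0.047,-0.28,0,0,0,0,0.2],
    [-0.047,-0.28,0,0,0,0,0.2],
    [-0.047,-0.28,0,0,0,0,0.2],
    [-0.047,-0.28,0,0,0,0,0.2],
    [-0.047,-0.28,0,0,0,0,0.2],
    [-0.047,-0.28,0,0,0,0,0.2],
    [-0.047,-0.28,0,0,0,0,0.2],
    [-0.047,-0.28,0,0,0,0,0.2],
    [-0.03,-0.1,0,0,0,0,0.2],
  ],
)

```text
t: 18.38
position: [0.659, -0.183, 0.0721]
tcp_rot: [[-1.0, 0.003, 0.0], [0.003, 1.0, -0.002], [-0.0, -0.002, -1.0]]
contact_force: [-0.0, 0.0, -0.8]
gripper_width: 0.716
grasp_force: 55.0
```

>>> carry_out(
  targets=[
    [0,0,0,0,0,0,0.2],
    [0,0,0,0,0,0,0.2],
    [0,0,0,0,0,0,0.2],
  ],
)

```text
t: 18.63
position: [0.6587, -0.1763, 0.0717]
tcp_rot: [[-1.0, -0.001, -0.001], [-0.001, 1.0, 0.001], [0.001, 0.001, -1.0]]
contact_force: [-0.1, 0.4, -1.4]
gripper_width: 0.718
grasp_force: 55.0
```

```bash
python3 c.py .66 -.182 .035 .034 .033 .055 w6
```

```text
18.7333 [ 0.6588 -0.1761  0.072 ] 0.7212290137325179 -1.2165689888983702 held (array([ 0.6588, -0.1761,  0.034 ]), array([ 0.659, -0.176]), np.float64(0.1194), 28411) goal (array([ 0.6548, -0.1824,  0.0276]), array([ 0.6443, -0.183 ]), np.float64(0.0386), 3222)
```

View pics/w6.png

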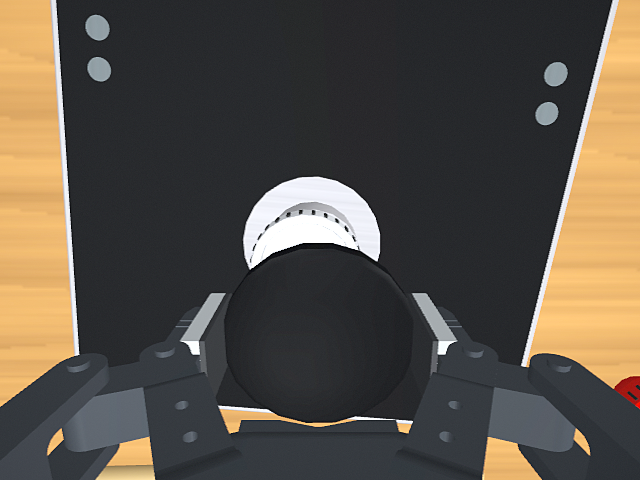

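The wrist view shows the large cap level in the jaws at (318,330), with the seated crown just behind it at (302,235). I shift 6 mm in y and lower.

>>> carry_out(
  targets=[
    [-0.006,-0.051,0,0,0,0,0.2],
    [0,0,0,0,0,0,0.2],
    [0,0,0.15,0,0,0,0.2],
    [0,0,0.12,0,0,0,0.2],
    [0,0,0.08,0,0,0,0.2],
    [0,0,0.06,0,0,0,0.2],
    [0,0,0.04,0,0,0,0.2],
    [0,0,0.03,0,0,0,0.2],
    [0,0,0,0,0,0,0.2],
    [0,0,0,0,0,0,0.2],
  ],
)

```text
t: 19.57
position: [0.6601, -0.1842, 0.015]
tcp_rot: [[-1.0, -0.0, 0.001], [-0.0, 1.0, -0.0], [-0.001, -0.0, -1.0]]
contact_force: [-0.1, -0.0, -1.3]
gripper_width: 0.723
grasp_force: 55.0
```

>>> carry_out(
  targets=[
    [0,0.015,0.02,0,0,0,0.2],
    [0,0,0.015,0,0,0,0.2],
    [0,0,0.01,0,0,0,0.2],
    [0,0,0.005,0,0,0,0.2],
    [0,0,0,0,0,0,0.2],
  ],
)

```text
t: 19.98
position: [0.6599, -0.1823, 0.0088]
tcp_rot: [[-1.0, -0.0, 0.0], [-0.0, 1.0, -0.0], [-0.0, -0.0, -1.0]]
contact_force: [0.4, -0.6, -1.7]
gripper_width: 0.718
grasp_force: 55.0
```

>>> carry_out(
  targets=[
    [0,0,0.008,0,0,0,0.2],
    [0,0,0.008,0,0,0,0.2],
    [0,0,0,0,0,0,0.2],
  ],
)

```text
t: 20.23
position: [0.6602, -0.1825, 0.0086]
tcp_rot: [[-1.0, -0.001, 0.0], [-0.001, 1.0, -0.0], [-0.0, -0.0, -1.0]]
contact_force: [-4.5, 1.2, 8.2]
gripper_width: 0.718
grasp_force: 55.7
```

>>> carry_out(
  targets=[
    [0,0,0,0,0,0,0.5],
    [0,0,0,0,0,0,0.7],
    [0,0,0,0,0,0,0.7],
    [0,0,-0.15,0,0,0,0.7],
    [0,0,-0.3,0,0,0,0.7],
    [0,0,-0.3,0,0,0,0.6],
    [0.08,0.13,0,0,0,0,0.5],
    [0.153,0.26,0,0,0,0,0.5],
    [0.153,0.26,0,0,0,0,0.5],
    [0.153,0.26,0,0,0,0,0.5],
  ],
)

```text
t: 21.07
position: [0.5943, -0.0723, 0.0967]
tcp_rot: [[-1.0, 0.001, 0.0], [0.001, 1.0, 0.0], [-0.0, 0.0, -1.0]]
contact_force: [0.6, 0.6, 0.7]
gripper_width: 0.747
grasp_force: 0.0
```

>>> carry_out(
  targets=[
    [0.153,0.26,0,0,0,0,0.5],
    [0.153,0.26,0,0,0,0,0.5],
    [0.153,0.26,0,0,0,0,0.5],
    [0.153,0.26,0,0,0,0,0.5],
    [0.153,0.26,0,0,0,0,0.5],
    [0.153,0.26,0,0,0,0,0.5],
    [0.153,0.26,0,0,0,0,0.5],
    [0.153,0.26,0,0,0,0,0.5],
    [0.07,0.13,0,0,0,0,0.5],
    [0,0,0,0,0,0,0.5],
  ],
)

```text
t: 21.9
position: [0.4376, 0.1947, 0.0965]
tcp_rot: [[-1.0, -0.004, -0.001], [-0.004, 1.0, 0.001], [0.001, 0.001, -1.0]]
contact_force: [-0.2, 0.4, -0.1]
gripper_width: 0.751
grasp_force: 0.0
```

>>> carry_out(
  targets=[
    [0,0,0,0,0,0,0.5],
    [0,0,0,0,0,0,0.5],
  ],
)

```text
t: 22.07
position: [0.4403, 0.1914, 0.0968]
tcp_rot: [[-1.0, -0.0, 0.001], [-0.0, 1.0, -0.0], [-0.001, -0.0, -1.0]]
contact_force: [0.6, 0.0, 0.5]
gripper_width: 0.749
grasp_force: 0.0
```

```bash
python3 w.py .4397 .191 .035 .012; python3 - <<'E'
from h import *
print(read_state()["position"])
for c in("top","scene"):
    p,d=camera(c);W=cloud(c,d)
    m=(np.hypot(W[...,0]-.66,W[...,1]+.182)<.028);t=W[m&(W[...,2]>.045)]
    A=np.c_[t[:,:2]-t[:,:2].mean(0),np.ones(len(t))];print(c,fit(W,(.66,-.182),.045,.051),np.round(np.linalg.lstsq(A,t[:,2],rcond=None)[0],3))
E
```

```text
22.0667 [0.4403 0.1914 0.0968] (array([0.4386, 0.1915, 0.0253]), array([0.4377, 0.1915]), np.float64(0.0203), 4980)
[0.44049481 0.19117743 0.09685897]
top (array([ 0.6618, -0.1837,  0.0329]), array([ 0.6619, -0.1825]), np.float64(0.0574), 1438) [ 0.01  -0.008  0.058]
scene (array([ 0.6625, -0.1826,  0.033 ]), array([ 0.664 , -0.1815]), np.float64(0.0584), 1322) [ 0.001 -0.001  0.059]
```

>>> carry_out(
  targets=[
    [0.012,0,0.2,0,0,0,0.4],
    [0,0,0.25,0,0,0,0.4],
    [0,0,0.2,0,0,0,0.4],
    [0,0,0.15,0,0,0,0.4],
    [0,0,0.1,0,0,0,0.4],
    [0,0,0.06,0,0,0,0.4],
    [0,0,0.03,0,0,0,0.4],
    [0,0,0,0,0,0,0.4],
    [0,0,0,0,0,0,0.4],
  ],
)

```text
t: 22.97
position: [0.4391, 0.1919, -0.0214]
tcp_rot: [[-1.0, 0.0, 0.001], [0.0, 1.0, 0.0], [-0.001, 0.0, -1.0]]
contact_force: [0.1, 0.3, 0.5]
gripper_width: 0.699
grasp_force: 0.0
```

>>> carry_out(
  targets=[
    [0,0,0,0,0,0,-0.1],
    [0,0,0,0,0,0,-0.1],
    [0,0,0,0,0,0,-0.1],
    [0,0,0,0,0,0,-0.1],
  ],
)

```text
t: 23.3
position: [0.4395, 0.1921, -0.0205]
tcp_rot: [[-1.0, -0.001, 0.002], [-0.001, 1.0, 0.0], [-0.002, 0.0, -1.0]]
contact_force: [-1.3, -1.0, 5.4]
gripper_width: 0.559
grasp_force: 50.4
```

>>> carry_out(
  targets=[
    [0,0,-0.15,0,0,0,-0.1],
    [0,0,-0.3,0,0,0,-0.1],
    [0,0,-0.3,0,0,0,-0.1],
    [0,-0.14,-0.03,0,0,0,-0.1],
    [0,-0.28,0,0,0,0,-0.1],
    [0,-0.28,0,0,0,0,-0.1],
    [0,-0.28,0,0,0,0,-0.1],
    [0,-0.28,0,0,0,0,-0.1],
    [0,-0.28,0,0,0,0,-0.1],
    [0,-0.28,0,0,0,0,-0.1],
  ],
)

```text
t: 24.13
position: [0.4385, -0.0281, 0.0724]
tcp_rot: [[-1.0, -0.001, 0.002], [-0.001, 1.0, -0.001], [-0.002, -0.001, -1.0]]
contact_force: [1.4, 0.7, -0.7]
gripper_width: 0.556
grasp_force: 51.9
```

>>> carry_out(
  targets=[
    [0,-0.28,0,0,0,0,-0.1],
    [-0.01,-0.28,0,0,0,0,-0.1],
    [0,-0.28,0,0,0,0,-0.1],
    [0,-0.2,0,0,0,0,-0.1],
    [0,-0.08,0,0,0,0,-0.1],
    [0,0,0,0,0,0,-0.1],
    [0,0,0,0,0,0,-0.1],
    [0,0,0,0,0,0,-0.1],
  ],
)

```text
t: 24.8
position: [0.4394, -0.1594, 0.0714]
tcp_rot: [[-1.0, -0.002, -0.0], [-0.002, 1.0, 0.001], [0.0, 0.001, -1.0]]
contact_force: [-0.2, -0.3, -1.0]
gripper_width: 0.555
grasp_force: 51.9
```

```bash
python3 c.py .4408 -.1605 .028 .027 .033 .055 w7
```

```text
24.9 [ 0.4395 -0.1593  0.0714] 0.5522207283302262 -1.102368828587666 held (array([ 0.4391, -0.1593,  0.0268]), array([ 0.4373, -0.1592]), np.float64(0.1122), 16761) goal (array([ 0.4347, -0.1603,  0.0198]), array([ 0.4281, -0.1602]), np.float64(0.0422), 1717)
```

View pics/w7.png

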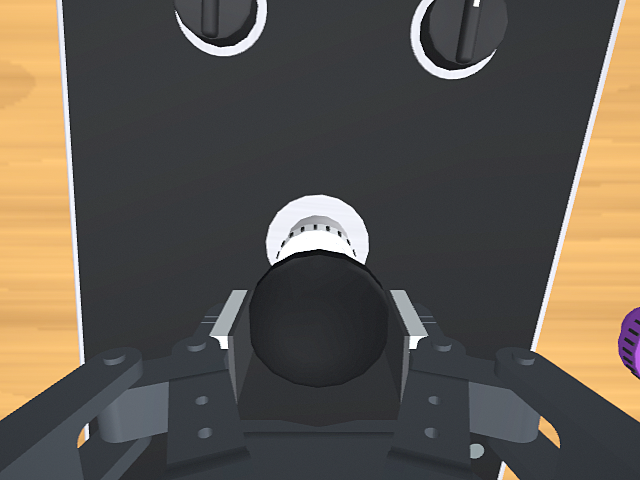

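The small cap is level at (318,318), in line with the crown at (317,238). I lower it.

>>> carry_out(
  targets=[
    [-0.008,-0.008,0.12,0,0,0,-0.1],
    [0,0,0.12,0,0,0,-0.1],
    [0,0,0.08,0,0,0,-0.1],
    [0,0,0.05,0,0,0,-0.1],
    [0,0,0.03,0,0,0,-0.1],
    [0,0,0.02,0,0,0,-0.1],
    [0,0,0,0,0,0,-0.1],
    [0,0,0,0,0,0,-0.1],
  ],
)

```text
t: 25.57
position: [0.4409, -0.1619, 0.0215]
tcp_rot: [[-1.0, -0.001, 0.001], [-0.001, 1.0, -0.0], [-0.001, -0.0, -1.0]]
contact_force: [0.2, 0.7, -1.2]
gripper_width: 0.56
grasp_force: 51.9
```

>>> carry_out(
  targets=[
    [0,0.01,0.02,0,0,0,-0.1],
    [0,0,0.015,0,0,0,-0.1],
    [0,0,0.01,0,0,0,-0.1],
    [0,0,0.005,0,0,0,-0.1],
    [0,0,0.005,0,0,0,-0.1],
    [0,0,0,0,0,0,-0.1],
  ],
)

```text
t: 26.07
position: [0.4407, -0.1607, 0.0154]
tcp_rot: [[-1.0, -0.001, -0.0], [-0.001, 1.0, 0.0], [0.0, 0.0, -1.0]]
contact_force: [-2.8, 2.1, 8.5]
gripper_width: 0.553
grasp_force: 52.6
```

Contact came at the expected height. I release, rise and move clear.

>>> carry_out(
  targets=[
    [0,0,0,0,0,0,0.2],
    [0,0,0,0,0,0,0.4],
    [0,0,0,0,0,0,0.4],
    [0,0,-0.15,0,0,0,0.4],
    [0,0,-0.3,0,0,0,0.4],
    [0,0,-0.3,0,0,0,0.4],
    [0,0,-0.3,0,0,0,0.4],
    [0,0.28,0,0,0,0,0.4],
    [0,0.28,0,0,0,0,0.4],
    [0,0.28,0,0,0,0,0.4],
  ],
)

```text
t: 26.9
position: [0.4409, -0.0592, 0.1414]
tcp_rot: [[-1.0, 0.001, 0.002], [0.001, 1.0, -0.001], [-0.002, -0.001, -1.0]]
contact_force: [-0.0, 0.1, -0.4]
gripper_width: 0.701
grasp_force: 0.0
```

>>> carry_out(
  targets=[
    [0,0.28,0,0,0,0,0.4],
    [0,0.2,0,0,0,0,0.4],
    [0,0,0,0,0,0,0.4],
    [0,0,0,0,0,0,0.4],
  ],
)

```text
t: 27.23
position: [0.4403, -0.0014, 0.1404]
tcp_rot: [[-1.0, -0.003, -0.0], [-0.003, 1.0, -0.0], [0.0, -0.0, -1.0]]
contact_force: [0.2, 0.9, 0.8]
gripper_width: 0.705
grasp_force: 0.0
```

```bash
python3 - <<'E'
from h import *
for c in("top","scene"):
    p,d=camera(c);W=cloud(c,d)
    for x,y,r in((.66,-.182,.028),(.4408,-.1606,.021)):
        m=(np.hypot(W[...,0]-x,W[...,1]-y)<r);t=W[m&(W[...,2]>.045)]
        A=np.c_[t[:,:2]-t[:,:2].mean(0),np.ones(len(t))];print(c,fit(W,(x,y),r+.015,.051,.064),np.round(np.linalg.lstsq(A,t[:,2],rcond=None)[0],3))
    cv2.imwrite(f"pics/{c}9.png",p[:,:,::-1])
E
```

```text
top (array([ 0.6626, -0.1829,  0.0327]), array([ 0.662 , -0.1827]), np.float64(0.0575), 1434) [ 0.005 -0.001  0.058]
top (array([ 0.4548, -0.1657,  0.0195]), array([ 0.4576, -0.1656]), np.float64(0.0574), 145) [-0.123  0.064  0.058]
scene (array([ 0.6626, -0.1826,  0.0333]), array([ 0.664 , -0.1815]), np.float64(0.0584), 1319) [ 0.003 -0.001  0.059]
scene (array([ 0.4413, -0.1587,  0.0263]), array([ 0.4426, -0.1597]), np.float64(0.0584), 450) [-0.091 -0.024  0.058]
```

View pics/scene9.png

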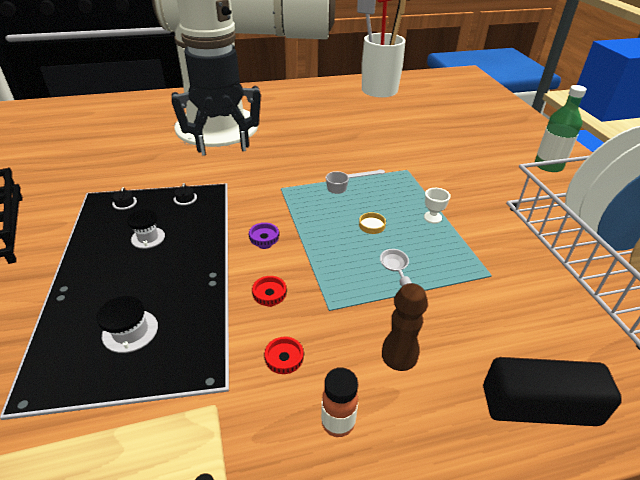

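The scene view shows both burners capped, large at (128,318) and small at (145,222). The arm partly hides the small one from above, so I move away and check that it is level.

>>> carry_out(
  targets=[
    [0,0.28,0,0,0,0,0.4],
    [0,0.28,0,0,0,0,0.4],
    [0,0.28,0,0,0,0,0.4],
    [0,0.28,0,0,0,0,0.4],
    [0,0.28,0,0,0,0,0.4],
    [0,0.2,0,0,0,0,0.4],
    [0,0,0,0,0,0,0.4],
    [0,0,0,0,0,0,0.4],
  ],
)

```text
t: 28.0
position: [0.4408, 0.1896, 0.1404]
tcp_rot: [[-1.0, -0.001, -0.0], [-0.001, 1.0, -0.001], [0.0, -0.001, -1.0]]
contact_force: [0.1, -0.1, -0.1]
gripper_width: 0.701
grasp_force: 0.0
```

```bash
python3 - <<'E'
from h import *
o=[]
for c,(v,u) in (("top",(230,450)),("scene",(180,80))):
    p,d=camera(c);W=cloud(c,d)
    for x,y,r in((.66,-.182,.028),(.4408,-.1606,.021)):
        t=W[(np.hypot(W[...,0]-x,W[...,1]-y)<r)&(W[...,2]>.052)&(W[...,2]<.066)]
        A=np.c_[t[:,:2]-t[:,:2].mean(0),np.ones(len(t))];print(c,len(t),fit(W,(x,y),r+.012,.051,.066),np.round(np.linalg.lstsq(A,t[:,2],rcond=None)[0],3))
    b=p[140:320,480:560] if c=="top" else p[190:370,90:190]
    o.append(cv2.resize(b,None,fx=3.3,fy=3.3,interpolation=cv2.INTER_CUBIC))
cv2.imwrite("pics/f.png",np.hstack(o)[:,:,::-1])
E
```

```text
top 1093 (array([ 0.6622, -0.1837,  0.0328]), array([ 0.6619, -0.1828]), np.float64(0.0575), 1437) [ 0.012 -0.004  0.058]
top 633 (array([ 0.4407, -0.1615,  0.0257]), array([ 0.4408, -0.1608]), np.float64(0.0574), 909) [-0.011 -0.01   0.058]
scene 905 (array([ 0.6627, -0.1822,  0.0333]), array([ 0.6641, -0.1814]), np.float64(0.0583), 1323) [ 0.004 -0.003  0.059]
scene 272 (array([ 0.4407, -0.16  ,  0.0256]), array([ 0.4422, -0.1596]), np.float64(0.0584), 450) [-0.003 -0.012  0.059]
```

View pics/f.png

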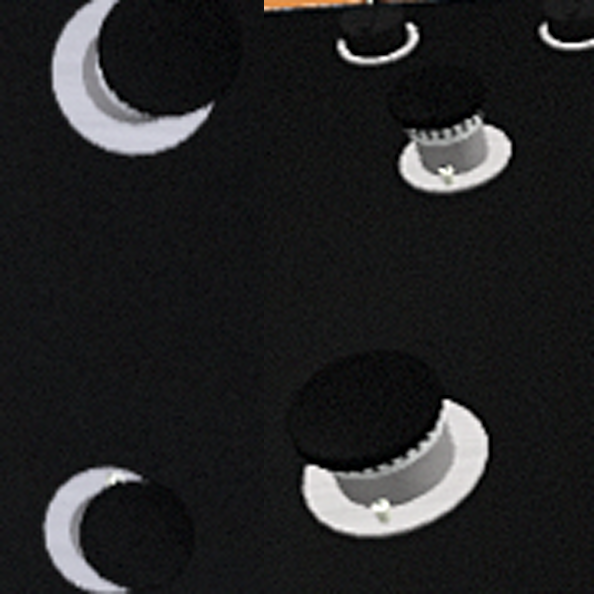

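Both caps sit level and centred on their crowns, with tops at 0.058 m as expected. The bystanders and look-alikes have not moved, so I hand in.

```bash
python3 -c "
from cell import *
print(sign_off())"
```

```text
the job is handed in; nothing more can be done
None
```

I put both burners back together and handed the job in at about 28 s: each crown is home in the pot of its size with its cap level on top, and the other washed things and look-alikes were left where they were.

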